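# Load the full tin and the empties into a crate perched on a counter scale

## Task

Three tins that look the same stand on the shop counter: one is full, two are empty, and only their weight tells which. Load all three upright into the light crate that juts out over the edge of the scale, one tin in each tin-sized bay, so that the crate stays level and in place: it tips if weight goes into the jutting end before the full tin stands in the single bay over the scale. Set each one down on the bay's floor without dropping it, never let the crate tip, and leave the bowl, the jar and the scoop alone.

Things in the scene. Friction and masses are not known exactly. Their poses are not given: they have to be found in the camera images.
- tin_a_center (a point): One of three identical-looking closed round metal tins, 64 mm in diameter, 104 mm tall, rigid, upright. One of the three is full (0.38 to 0.52 kg), the other two are empty (0.07 to 0.11 kg each); which one is full changes from start to start. The point is the tin's centre, 52 mm above its underside, z axis up. Grip it well above the centre, about 70 mm above its underside.
- tin_b_center (a point): One of three identical-looking closed round metal tins, 64 mm in diameter, 104 mm tall, rigid, upright. One of the three is full (0.38 to 0.52 kg), the other two are empty (0.07 to 0.11 kg each); which one is full changes from start to start. The point is the tin's centre, 52 mm above its underside, z axis up. Grip it well above the centre, about 70 mm above its underside.
- tin_c_center (a point): One of three identical-looking closed round metal tins, 64 mm in diameter, 104 mm tall, rigid, upright. One of the three is full (0.38 to 0.52 kg), the other two are empty (0.07 to 0.11 kg each); which one is full changes from start to start. The point is the tin's centre, 52 mm above its underside, z axis up. Grip it well above the centre, about 70 mm above its underside.
- crate: Light shallow loose plastic crate, 0.17 kg, 176 (x) by 234 (y) by 34 mm high, walls and floor 4 mm. Origin: centre of underside, 60 mm above the table; z up. Its -y end, with the single bay (a narrow slot on either side of it), stands on the scale; its +y end, with two bays side by side, juts out. The scale supports it only up to 14 mm past its middle, so even an empty tin alone in a +y bay tips it.
- bay_single (a point): The single bay, over the scale, at the crate's -y end (72 mm from its middle). Inside it is 82 by 82 mm, so a tin stands in it with 9 mm to spare all round. The point is the centre of the bay's floor, 64 mm above the table; z up, x and y as the crate's. The walls stand 30 mm above this floor.
- bay_double_near (a point): One of the two side-by-side bays at the jutting +y end, on the crate's -x side (72 mm along y and 43 mm along x from its middle). Inside it is 82 by 82 mm, so a tin stands in it with 9 mm to spare all round. The point is the centre of the bay's floor, 64 mm above the table; z up, x and y as the crate's. The walls stand 30 mm above this floor.
- bay_double_far (a point): The other of the two side-by-side bays at the jutting +y end, on the crate's +x side. Inside it is 82 by 82 mm, so a tin stands in it with 9 mm to spare all round. The point is the centre of the bay's floor, 64 mm above the table; z up, x and y as the crate's. The walls stand 30 mm above this floor.
- scale: Fixed low counter scale under the crate: platform 190 mm along x, 124 mm along y, its rigid top 60 mm above the table; a low display pod 34 mm high on its -x side reaches to 145 mm from its middle. Origin at the centre of its underside.
- bowl: Bystander: open steel bowl, 150 mm across, 60 mm high; origin at the centre of its underside.
- jar: Bystander: closed glass jar, 84 mm across, 130 mm high; origin at the centre of its underside.
- scoop: Bystander: wooden scoop, 110 x 70 x 35 mm with a 100 mm handle to its -x; origin at the centre of the underside of its box.
Things that resemble listed ones, but are neither listed nor needed, are in the scene too. Leave any purple look-alike of the part that bears tin_a_center alone.

How it is judged:
By the outcome, as a careful person would: the job done as asked, in the order asked, and still so for the second after the job is handed in, with the robot touching nothing.
It also fails if it takes over 72 s, if anything falls off the work surface, if the arm or the gripper's body presses on something with over 40 N, if the wrist force passes 120 N, or if a joint passes its speed limit or range.

## Robot

A 6-joint arm with a two-finger parallel gripper is mounted at the origin on the work surface. World frame = base frame: x ahead of the robot, y to its left, z up, the work surface at z = 0. Lengths are in m, angles in rad, forces in N, time in s.
With the tool pointing down it reaches from about 0.225 to 0.725 m from the base axis. Payload 3.1 kg.
Tool frame: the origin (TCP) lies at the very end of the fingers, on their centre line; the grasp point (between the pads) lies 19 mm behind it (grasp_offset is the distance from the TCP to the grasp point, in m); z points along the fingers, y is the direction in which the jaws open and shut (so a half turn about z gives the same grasp; the last joint's range is limited). The gripper opens to 85 mm and grips with 20 to 120 N. Pads are 22 mm wide; open, the fingers measure 114 mm over their backs; the gripper's body (76 mm by 85 mm) begins 54 mm behind the grasp point. The pads swing forward as they close: fully open they stand 13 mm farther back than shut.
Start: joints at [1.189, 0.048, 0.099, 1.622, 0, 1.443], TCP at [0.132, 0.508, 0.231] pointing down, gripper open.
Joint ranges: [-2.91, 2.91], [-0.99, 1.94], [-1.21, 1.42], [-2.12, 2.29], [-1.49, 1.47], [-3.14, 3.14]. Speed limits (rad/s): [2.79, 2.79, 3.14, 3.14, 3.14, 3.14].

## Interface

Orientations are given as a 3x3 rotation matrix whose columns are the frame's x, y, z axes.
In Python, from plant import * gives the robot as it stands.
- The arm moves only by the shell command python3 -m jog 'ROWS'. ROWS is JSON, a list of rows, each an object with "delta_pos": the shift along the world's x, y, z in cm, a list of three; "rot": the turn, a rotation vector about the world's x, y, z in rad, a list of three; "jaw": the closure, from 0 (fully open) to 1 (shut). A call has 1 to 12 rows; each row shifts and turns the commanded pose from where the row before left it; what a row does not reach is not made up. A row lasts 1/8 s, in which the tool goes at most 62.5 mm and 10.7 degrees, less where a joint would pass 70% of its speed; a pose out of reach is approached as far as the arm can. A call is refused whole if a number of a shift passes 6.25 or a number of a turn 0.188, either way. A call with a gripper value outside its range is refused whole. The fingers move at their own pace and stop on an object; the grip force is fixed at half the most. Time passes only in rows, so rows that do not move let the fingers close. It gives the time, the measured TCP pose, the force and the opening at its end, in the units of the state.
- observe(): the state, without advancing time (a new reading comes with each control period).
- capture(name): name is "side" or "top"; returns the picture (384x512x3 uint8, blue, green, red); there is no depth.
- camera_info(name): a dict with "mtx" (3x3 intrinsics, pixels), "k1" (the pictures are not rectified: a ray, as slopes to the right and down, at radius r is drawn at 1 + k1 r^2 times it, then the intrinsics apply), "world_to_cam" (4x4, takes a point from world to camera coordinates). Camera axes: x right, y up, looking along -z (the intrinsics and any distortion apply to the point x, -y, -z); pixel columns grow to the right and rows downward; lengths in m; the calibration is good to about 2 mm. A picture is of the moment at which its call begins. camera_info takes no time and is no camera call.
- hand_in(): hands the job in, once; it reports no verdict.
The state is a dict: "t": time; "joint_pos": joint angles; "dq": joint speeds; "tau": joint torques, N m; "ee_pos": TCP position; "tcp_rot": TCP orientation; "contact_force": force on the tool from outside, world axes, zero at the start; "ft_torque": the same for the moment, N m; "grip_width": finger opening in m.
Only numpy, scipy, OpenCV 4.12 (cv2) and the standard library are available. Lean on these libraries where they do the work, as an engineer would, in place of code of your own. Each camera call takes 0.05 s, during which the arm holds its last target.

## Working session

There is one attempt and no reset: what is moved stays moved. The work goes in short steps, Python scripts to look and compute and a shell command to move; the robot and the scene stay as the last step left them, time stands still between calls to the robot, and variables do not carry over. Pictures are saved under pics/ and viewed, and the job is handed in when it is done.

```bash
ls; mkdir -p pics; python3 - <<'E'
from plant import *
import cv2
for n in ("top","side"):
    im=capture(n); cv2.imwrite(f"pics/{n}0.png",im)
    print(n,camera_info(n))
print(observe())
E
```

```text
pics
top {'mtx': array([[422.80761262,   0.        , 256.58252027],
       [  0.        , 422.80761262, 189.1856963 ],
       [  0.        ,   0.        ,   1.        ]]), 'k1': -0.13656452840905675, 'world_to_cam': array([[-2.01187405e-02, -9.99797528e-01,  3.72385876e-04,
         1.24247649e-02],
       [ 9.83966664e-01, -1.97341575e-02,  1.77257347e-01,
        -6.13292639e-01],
       [-1.77214109e-01,  3.93260986e-03,  9.84164465e-01,
        -9.69170183e-01],
       [ 0.00000000e+00,  0.00000000e+00,  0.00000000e+00,
         1.00000000e+00]])}
side {'mtx': array([[499.79447036,   0.        , 259.1692044 ],
       [  0.        , 499.79447036, 192.3300447 ],
       [  0.        ,   0.        ,   1.        ]]), 'k1': -0.018235375159146174, 'world_to_cam': array([[-0.91951396, -0.3930469 ,  0.00286697,  0.57358532],
       [ 0.24939954, -0.57778931,  0.77714824, -0.20616409],
       [-0.3037992 ,  0.71531368,  0.62931105, -1.04856869],
       [ 0.        ,  0.        ,  0.        ,  1.        ]])}
{'t': 0.1, 'joint_pos': array([1.18919298e+00, 4.86927040e-02, 9.77479093e-02, 1.62199936e+00,
       1.23353513e-05, 1.44300511e+00]), 'dq': array([ 0.00091347, -0.0025221 ,  0.00183443, -0.00093758, -0.00060379,
       -0.00032604]), 'tau': array([ 3.04872410e-03, -3.39852655e+01,  3.20934963e+01,  1.58198155e-02,
       -4.00556951e-05, -6.15507687e-06]), 'ee_pos': array([0.13162189, 0.50766246, 0.23022257]), 'tcp_rot': array([[-9.67962129e-01,  2.51094921e-01, -8.11316023e-04],
       [ 2.51096069e-01,  9.67960128e-01, -1.98873215e-03],
       [ 2.85961019e-04, -2.12873567e-03, -9.99997693e-01]]), 'contact_force': array([ 0.30159247, -0.48750697, -0.22909016]), 'ft_torque': array([ 0.01380091, -0.00372977,  0.01615982]), 'grip_width': 0.08572512295912112}
```

View pics/top0.png

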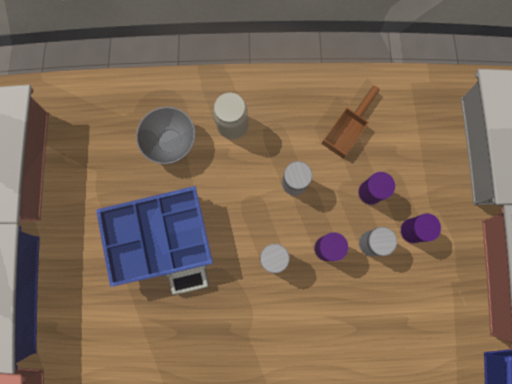

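View pics/side0.png

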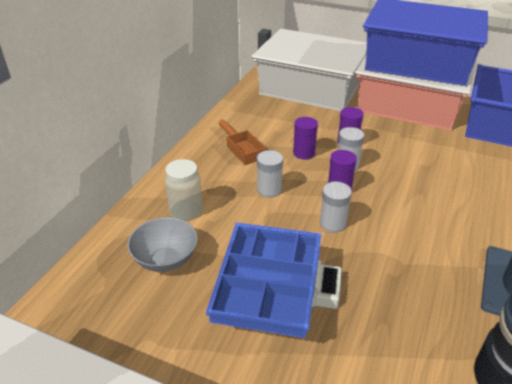

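```bash
python3 - <<'E'
import cv2,numpy as np
t=cv2.imread("pics/top0.png")
cv2.imwrite("pics/cr1.png",cv2.resize(t[175:300,85:225],None,fx=5,fy=4.8*1.0,interpolation=cv2.INTER_CUBIC)[:600,:800])
cv2.imwrite("pics/cr2.png",cv2.resize(t[150:280,250:450],None,fx=4,fy=4,interpolation=cv2.INTER_CUBIC))
E
```

```text
(no output)
```

View pics/cr1.png

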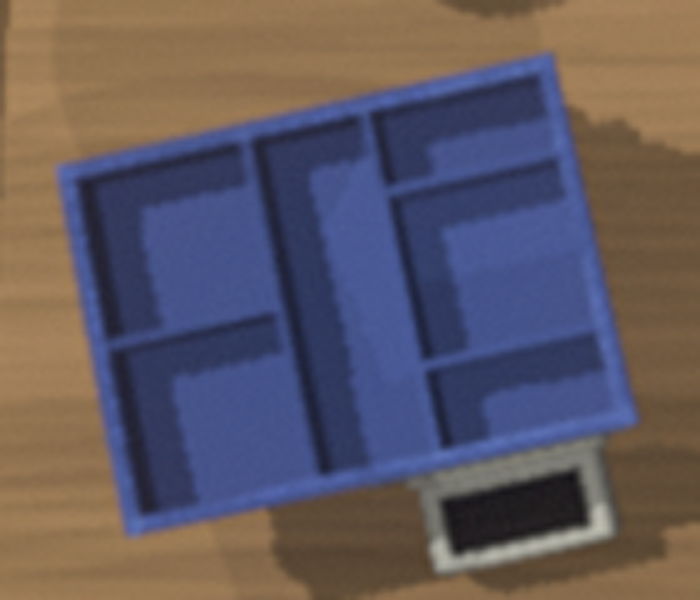

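View pics/cr2.png

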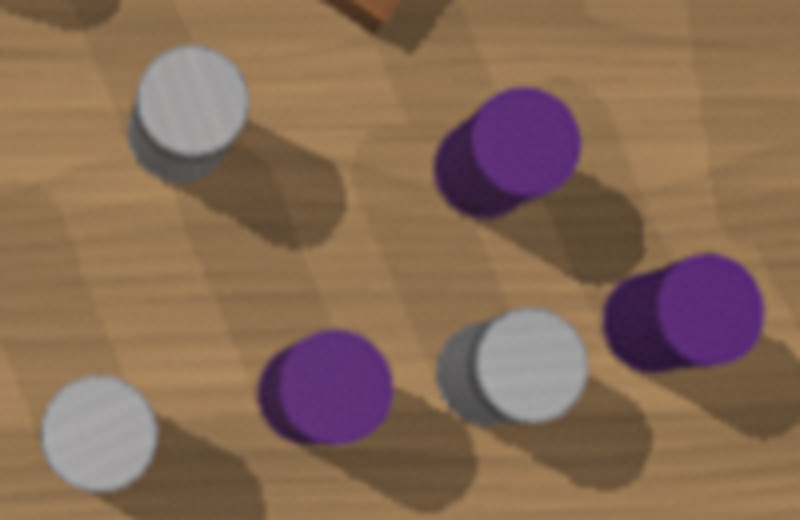

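```bash
cat > h.py <<'E'
from plant import *
import numpy as np, cv2
from scipy.optimize import least_squares
def proj(n,P):
    c=camera_info(n);P=np.atleast_2d(P)
    q=(c["world_to_cam"]@np.c_[P,np.ones(len(P))].T).T
    a=np.c_[q[:,0]/-q[:,2],-q[:,1]/-q[:,2]]
    a=a*(1+c["k1"]*(a**2).sum(1))[:,None]
    return a@c["mtx"][:2,:2].T+c["mtx"][:2,2]
def ray(n,uv,z):
    g=least_squares(lambda p:(proj(n,[p[0],p[1],z])[0]-uv),[0.45,0.0]).x
    return g
E
python3 - <<'E'
from h import *
for nm,p in dict(A=(190,100),B=(531,365),C=(99,433),p1=(527,142),p2=(711,310),p3=(334,387)).items():
    uv=np.array(p)/4+[250,150]-.375
    print(nm,uv,ray("top",uv,.104).round(4))
cs=[(60,165),(550,55),(635,425),(130,535)]
W=[]
for p in cs:
    uv=np.array([p[0]/5+85-.4,p[1]/4.8+175-.4]); W.append(ray("top",uv,.094))
W=np.array(W);print(W.round(4),[np.linalg.norm(W[i]-W[(i+1)%4]).round(4) for i in range(4)])
loc=np.array([[.088,.117],[.088,-.117],[-.088,-.117],[-.088,.117]])
def f(x):
    c,s=np.cos(x[2]),np.sin(x[2]);P=loc@np.array([[c,s],[-s,c]])+x[:2]
    return (P-W).ravel()
r=least_squares(f,[.4,.2,0]);print(r.x,r.fun.round(4))
x=r.x;c,s=np.cos(x[2]),np.sin(x[2])
P=loc@np.array([[c,s],[-s,c]])+x[:2]
b=np.array([[0,-.072],[-.043,.072],[.043,.072]])@np.array([[c,s],[-s,c]])+x[:2];print(b.round(4))
print(proj("side",np.c_[P,[.094]*4]).round(1), proj("side",np.c_[b,[.064]*3]).round(1))
s=cv2.imread("pics/side0.png")
cv2.imwrite("pics/s1.png",cv2.resize(s[110:260,210:370],None,fx=4,fy=4,interpolation=cv2.INTER_CUBIC))
cv2.imwrite("pics/s2.png",cv2.resize(s[215:345,200:350],None,fx=4.6,fy=4.6,interpolation=cv2.INTER_CUBIC))
for nm,p in dict(A=(190,100),B=(531,365),C=(99,433)).items():
    uv=np.array(p)/4+[250,150]-.375
    print(nm,proj("side",[*ray("top",uv,.104),.104]))
E
```

```text
A [297.125 174.625] [ 0.637  -0.0945]
B [382.375 240.875] [ 0.4787 -0.2849]
C [274.375 257.875] [ 0.447  -0.0365]
p1 [381.375 185.125] [ 0.6083 -0.2914]
p2 [427.375 227.125] [ 0.507  -0.3946]
p3 [333.125 246.375] [ 0.4695 -0.1704]
[[0.5665 0.3781]
 [0.6167 0.145 ]
 [0.4379 0.1057]
 [0.3878 0.3389]] [np.float64(0.2384), np.float64(0.183), np.float64(0.2385), np.float64(0.183)]
[0.50223329 0.24192479 0.21330832] [-0.0031 -0.0032 -0.0037  0.0012  0.0031  0.0032  0.0037 -0.0013]
[[0.5175 0.1716]
 [0.445  0.3032]
 [0.529  0.3214]]
[[207.9 309.3]
 [237.1 222.5]
 [319.2 233.5]
 [305.9 325.1]] [[273.8 252.9]
 [283.7 311.2]
 [238.4 304.1]]
A [[269.32428448 156.93659397]]
B [[351.24607038 132.86870948]]
C [[336.48960176 189.17440967]]
```

View pics/s1.png

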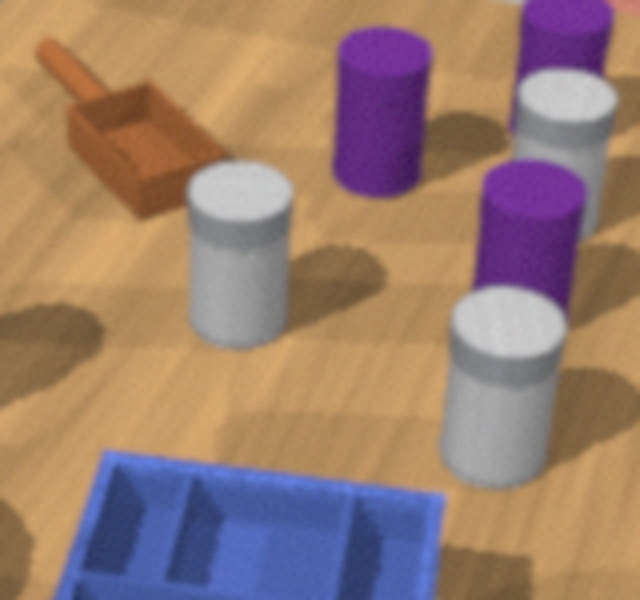

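View pics/s2.png

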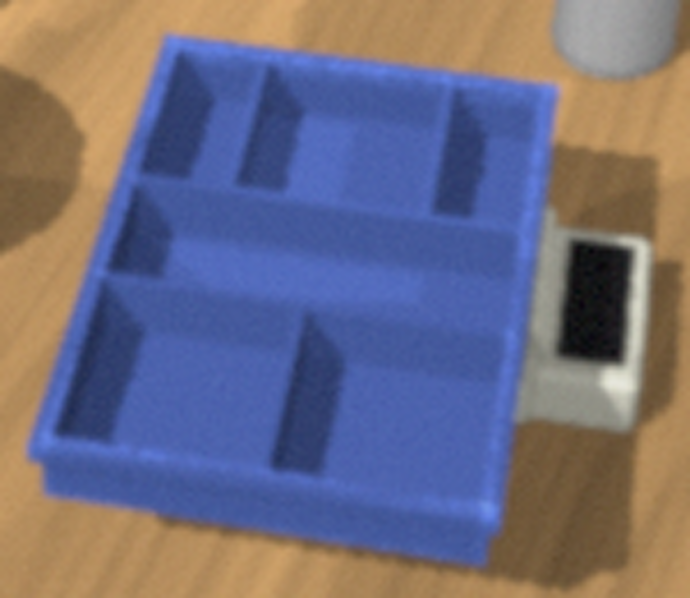

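```bash
python3 - <<'E'
from h import *
T=np.array([[60,165],[550,55],[635,425],[130,535]])/[5,4.8]+[85,175]-.4
S=np.array([[35,455],[168,38],[553,88],[497,525]])/4.6+[200,215]-.4
loc=np.array([[1,1],[1,-1],[-1,-1],[-1,1]])
def pts(x,l):
    c,s=np.cos(x[2]),np.sin(x[2]);return l@np.array([[c,s],[-s,c]])+x[:2]
def f(x):
    P=np.c_[pts(x,loc*[.088+x[3],.117+x[3]]),[.094]*4]
    return np.r_[(proj("top",P)-T).ravel(),(proj("side",P)-S).ravel()]
r=least_squares(f,[.5,.24,.2,0]);print(r.x.round(4));print(r.fun.reshape(-1,2).round(1))
x=r.x
b=pts(x,np.array([[0,-.072],[-.043,.072],[.043,.072]]));print(b.round(4))
# overlay
for n in("top","side"):
    im=cv2.imread(f"pics/{n}0.png");k=4
    if n=="top":o=(85,175);im=im[175:300,85:225]
    else:o=(195,210);im=im[210:345,195:350]
    im=cv2.resize(im,None,fx=k,fy=k,interpolation=cv2.INTER_CUBIC)
    def dr(l,z,col):
        l=np.array(l);q=(proj(n,np.c_[pts(x,l),[z]*len(l)])-o+.5)*k-.5
        cv2.polylines(im,[q.round().astype(np.int32)],True,col,1,cv2.LINE_AA)
    for cx,cy in [(0,-.072),(-.043,.072),(.043,.072)]:
        for z,col in((.064,(0,255,255)),(.094,(0,255,0))):
            dr([[cx+.041*a,cy+.041*b] for a,b in loc],z,col)
    cv2.imwrite(f"pics/ov_{n}.png",im)
for A,B in zip([(190,100),(531,365),(99,433)],[(240,190),(567,98),(508,322)]):
    a=np.array(A)/4+[250,150]-.375;bb=np.array(B)/4+[210,110]-.375
    r=least_squares(lambda p:np.r_[proj("top",[*p,.104])[0]-a,proj("side",[*p,.104])[0]-bb],[.5,-.1]);print(r.x.round(4),r.fun.round(1))
E
```

```text
[0.5012 0.2439 0.2189 0.0028]
[[-1.   1.2]
 [-0.8  0.4]
 [-0.7 -0.3]
 [-0.9  0.5]
 [-0.9 -1.9]
 [-0.3 -0.5]
 [ 0.7 -0.4]
 [ 0.3 -1.2]]
[[0.5168 0.1736]
 [0.4436 0.3049]
 [0.5275 0.3235]]
[ 0.6366 -0.0944] [-0.   0.2 -0.2 -0.1]
[ 0.4782 -0.2838] [-0.4  0.2 -0.  -1. ]
[ 0.4465 -0.0357] [-0.4  0.2 -0.  -0.7]
```

View pics/ov_top.png

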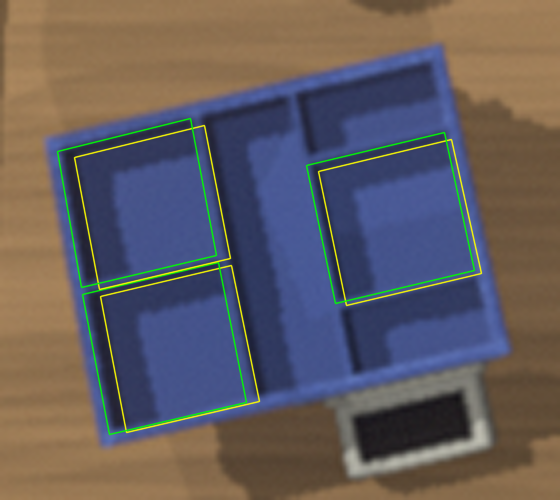

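View pics/ov_side.png

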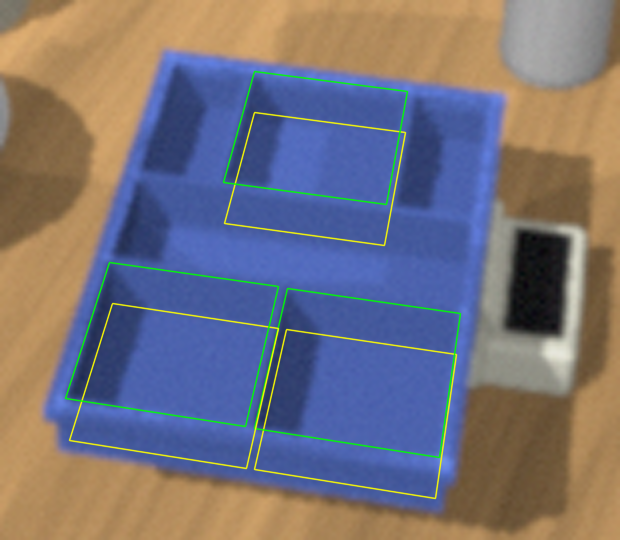

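Candidates in the top picture: the grey tins are at (297,175), (382,241) and (274,258). The purple look-alikes at (381,185), (427,227) and (333,246) stay untouched. The crop shows the three grey lids clearly. The crate's two side-by-side bays are on its left (+y) and the single bay on its right. I'll start with tin C at (274,258).

```bash
python3 -m jog '[{"delta_pos":[2.62,-4.53,0],"rot":[0,0,0],"jaw":0},{"delta_pos":[2.62,-4.53,0],"rot":[0,0,0],"jaw":0},{"delta_pos":[2.62,-4.53,0],"rot":[0,0,0],"jaw":0},{"delta_pos":[2.62,-4.53,0],"rot":[0,0,0],"jaw":0},{"delta_pos":[2.62,-4.53,0],"rot":[0,0,0],"jaw":0},{"delta_pos":[2.62,-4.53,0],"rot":[0,0,0],"jaw":0},{"delta_pos":[2.62,-4.53,0],"rot":[0,0,0],"jaw":0},{"delta_pos":[2.62,-4.53,0],"rot":[0,0,0],"jaw":0},{"delta_pos":[2.62,-4.53,0],"rot":[0,0,0],"jaw":0},{"delta_pos":[2.62,-4.53,0],"rot":[0,0,0],"jaw":0},{"delta_pos":[2.62,-4.53,0],"rot":[0,0,0],"jaw":0},{"delta_pos":[2.62,-4.53,0],"rot":[0,0,0],"jaw":0}]'
```

```text
t: 1.6
ee_pos: [0.4466, -0.0371, 0.2309]
tcp_rot: [[-0.968, 0.252, -0.0], [0.252, 0.968, 0.0], [0.001, 0.0, -1.0]]
contact_force: [0.4, 1.8, 0.9]
grip_width: 0.0854
```

```bash
python3 -m jog '[{"delta_pos":[0,0.1,-4],"rot":[0,0,0],"jaw":0},{"delta_pos":[0,0,-4],"rot":[0,0,0],"jaw":0},{"delta_pos":[0,0,-4],"rot":[0,0,0],"jaw":0},{"delta_pos":[0,0,-3],"rot":[0,0,0],"jaw":0},{"delta_pos":[0,0,-2],"rot":[0,0,0],"jaw":0},{"delta_pos":[0,0,-1.2],"rot":[0,0,0],"jaw":0},{"delta_pos":[0,0,0],"rot":[0,0,0],"jaw":0}]'
python3 -m jog '[{"delta_pos":[0,0,0],"rot":[0,0,0],"jaw":1},{"delta_pos":[0,0,0],"rot":[0,0,0],"jaw":1},{"delta_pos":[0,0,0],"rot":[0,0,0],"jaw":1},{"delta_pos":[0,0,0],"rot":[0,0,0],"jaw":1}]'
```

```text
t: 2.48
ee_pos: [0.4452, -0.0342, 0.0483]
tcp_rot: [[-0.968, 0.251, -0.002], [0.251, 0.968, 0.0], [0.002, -0.0, -1.0]]
contact_force: [0.1, -0.1, -0.4]
grip_width: 0.0855
t: 2.98
ee_pos: [0.4476, -0.0348, 0.0508]
tcp_rot: [[-0.968, 0.251, 0.003], [0.251, 0.968, -0.001], [-0.003, 0.0, -1.0]]
contact_force: [0.5, 0.4, 5.0]
grip_width: 0.0628
```

```bash
python3 -m jog '[{"delta_pos":[0,0,1],"rot":[0,0,0],"jaw":1},{"delta_pos":[0,0,2],"rot":[0,0,0],"jaw":1},{"delta_pos":[0,0,1],"rot":[0,0,0],"jaw":1},{"delta_pos":[0,0,0],"rot":[0,0,0],"jaw":1},{"delta_pos":[0,0,0],"rot":[0,0,0],"jaw":1}]'
python3 - <<'E'
from h import *
for i in range(4):
    o=observe();print(o['contact_force'].round(2),o['ft_torque'].round(2),o['ee_pos'].round(4),o['grip_width']);im=capture("side")
cv2.imwrite("pics/s_lift1.png",im)
E
```

```text
t: 3.6
ee_pos: [0.4456, -0.0343, 0.0886]
tcp_rot: [[-0.968, 0.251, -0.001], [0.251, 0.968, 0.0], [0.001, -0.0, -1.0]]
contact_force: [-1.0, 0.8, -1.4]
grip_width: 0.0628
[-1.02  0.75 -1.43] [ 0.02  0.02 -0.07] [ 0.4456 -0.0343  0.0886] 0.06284771670374381
[ 1.18  0.24 -0.76] [-0.02 -0.02  0.04] [ 0.4455 -0.0343  0.0884] 0.06287982893696907
[ 0.94 -0.11 -1.19] [ 0.03 -0.03 -0.03] [ 0.4455 -0.0343  0.0884] 0.06296632580494886
[ 0.08 -0.71 -0.74] [0.02 0.02 0.02] [ 0.4456 -0.0343  0.0884] 0.06304575615799184
```

Tin C's downward force is about 1 N, so it is empty. I'll set it back.

```bash
python3 -m jog '[{"delta_pos":[0,0,-2],"rot":[0,0,0],"jaw":1},{"delta_pos":[0,0,-1.4],"rot":[0,0,0],"jaw":1},{"delta_pos":[0,0,-0.4],"rot":[0,0,0],"jaw":1},{"delta_pos":[0,0,-0.2],"rot":[0,0,0],"jaw":1},{"delta_pos":[0,0,0],"rot":[0,0,0],"jaw":0.3},{"delta_pos":[0,0,0],"rot":[0,0,0],"jaw":0},{"delta_pos":[0,0,0],"rot":[0,0,0],"jaw":0},{"delta_pos":[0,0,2],"rot":[0,0,0],"jaw":0},{"delta_pos":[0,0,4],"rot":[0,0,0],"jaw":0},{"delta_pos":[0,0,5],"rot":[0,0,0],"jaw":0},{"delta_pos":[0,0,2],"rot":[0,0,0],"jaw":0}]'
python3 -c "
from h import *
cv2.imwrite('pics/t1.png',capture('top'))"
```

```text
t: 5.18
ee_pos: [0.4479, -0.0348, 0.1826]
tcp_rot: [[-0.968, 0.251, 0.005], [0.251, 0.968, -0.001], [-0.005, 0.0, -1.0]]
contact_force: [0.6, 0.3, 0.2]
grip_width: 0.0854
```

View pics/t1.png

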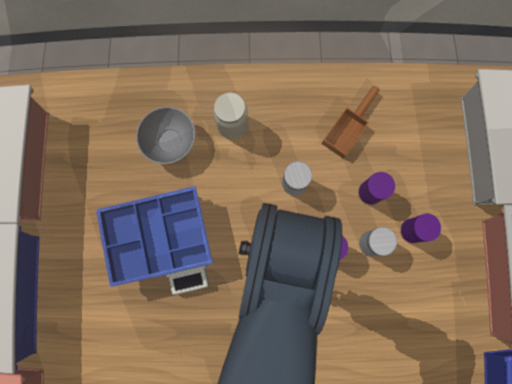

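```bash
python3 -m jog '[{"delta_pos":[4.77,-1.49,0],"rot":[0,0,0],"jaw":0},{"delta_pos":[4.77,-1.49,0],"rot":[0,0,0],"jaw":0},{"delta_pos":[4.77,-1.49,0],"rot":[0,0,0],"jaw":0},{"delta_pos":[4.77,-1.49,0],"rot":[0,0,0],"jaw":0},{"delta_pos":[0,0,-2],"rot":[0,0,0],"jaw":0},{"delta_pos":[0,0,-3],"rot":[0,0,0],"jaw":0},{"delta_pos":[0,0,0],"rot":[0,0,0],"jaw":0}]'
python3 -m jog '[{"delta_pos":[0,0,-3],"rot":[0,0,0],"jaw":0},{"delta_pos":[0,0,-3],"rot":[0,0,0],"jaw":0},{"delta_pos":[0,0,-1.8],"rot":[0,0,0],"jaw":0},{"delta_pos":[0,0,0],"rot":[0,0,0],"jaw":0},{"delta_pos":[0,0,0],"rot":[0,0,0],"jaw":1},{"delta_pos":[0,0,0],"rot":[0,0,0],"jaw":1},{"delta_pos":[0,0,0],"rot":[0,0,0],"jaw":1},{"delta_pos":[0,0,0],"rot":[0,0,0],"jaw":1}]'
```

```text
t: 6.1
ee_pos: [0.6343, -0.0934, 0.1241]
tcp_rot: [[-0.968, 0.251, -0.009], [0.251, 0.968, 0.002], [0.009, -0.0, -1.0]]
contact_force: [-0.0, -0.1, 0.3]
grip_width: 0.0851
t: 7.1
ee_pos: [0.6386, -0.0945, 0.0537]
tcp_rot: [[-0.968, 0.251, 0.004], [0.251, 0.968, -0.001], [-0.004, 0.0, -1.0]]
contact_force: [-0.0, -0.3, 5.5]
grip_width: 0.0629
```

```bash
python3 -m jog '[{"delta_pos":[0,0,1],"rot":[0,0,0],"jaw":1},{"delta_pos":[0,0,2],"rot":[0,0,0],"jaw":1},{"delta_pos":[0,0,1],"rot":[0,0,0],"jaw":1},{"delta_pos":[0,0,0],"rot":[0,0,0],"jaw":1},{"delta_pos":[0,0,0],"rot":[0,0,0],"jaw":1}]'
python3 - <<'E'
from h import *
for i in range(3):
    o=observe();print(o['contact_force'].round(2),o['ft_torque'].round(2),o['ee_pos'].round(4),o['grip_width']);im=capture("side")
cv2.imwrite("pics/s_lift2.png",im)
E
```

```text
t: 7.72
ee_pos: [0.6365, -0.0939, 0.0904]
tcp_rot: [[-0.968, 0.251, -0.001], [0.251, 0.968, 0.0], [0.002, 0.0, -1.0]]
contact_force: [-0.8, 0.4, -1.3]
grip_width: 0.0627
[-0.83  0.39 -1.27] [-0.    0.06 -0.07] [ 0.6365 -0.0939  0.0904] 0.06270292613235287
[-0.57  0.41 -1.94] [-0.01 -0.01  0.01] [ 0.6363 -0.0938  0.0902] 0.062755954891528
[ 0.35 -1.04 -1.29] [-0.02 -0.03 -0.01] [ 0.6363 -0.0938  0.0901] 0.06279307298270517
```

Tin A is also empty at about 1.5 N, so tin B is the full one. I'll set A back and go to B.

```bash
python3 -m jog '[{"delta_pos":[0,0,-2],"rot":[0,0,0],"jaw":1},{"delta_pos":[0,0,-1.4],"rot":[0,0,0],"jaw":1},{"delta_pos":[0,0,-0.4],"rot":[0,0,0],"jaw":1},{"delta_pos":[0,0,-0.2],"rot":[0,0,0],"jaw":1},{"delta_pos":[0,0,0],"rot":[0,0,0],"jaw":0.3},{"delta_pos":[0,0,0],"rot":[0,0,0],"jaw":0},{"delta_pos":[0,0,0],"rot":[0,0,0],"jaw":0},{"delta_pos":[0,0,2],"rot":[0,0,0],"jaw":0},{"delta_pos":[0,0,4],"rot":[0,0,0],"jaw":0},{"delta_pos":[0,0,5],"rot":[0,0,0],"jaw":0},{"delta_pos":[0,0,2],"rot":[0,0,0],"jaw":0}]'
python3 -m jog '[{"delta_pos":[-2.64,-3.16,0],"rot":[0,0,0],"jaw":0},{"delta_pos":[-2.64,-3.16,0],"rot":[0,0,0],"jaw":0},{"delta_pos":[-2.64,-3.16,0],"rot":[0,0,0],"jaw":0},{"delta_pos":[-2.64,-3.16,0],"rot":[0,0,0],"jaw":0},{"delta_pos":[-2.64,-3.16,0],"rot":[0,0,0],"jaw":0},{"delta_pos":[-2.64,-3.16,0],"rot":[0,0,0],"jaw":0},{"delta_pos":[0,0,-2],"rot":[0,0,0],"jaw":0},{"delta_pos":[0,0,-3],"rot":[0,0,0],"jaw":0},{"delta_pos":[0,0,0],"rot":[0,0,0],"jaw":0},{"delta_pos":[0,0,0],"rot":[0,0,0],"jaw":0}]'
python3 -c "
from h import *
cv2.imwrite('pics/s3.png',capture('side'));print(observe()['ee_pos'])"
```

```text
t: 9.25
ee_pos: [0.6391, -0.0945, 0.1874]
tcp_rot: [[-0.968, 0.251, 0.008], [0.251, 0.968, -0.002], [-0.008, 0.0, -1.0]]
contact_force: [0.4, -0.8, 0.0]
grip_width: 0.0854
t: 10.5
ee_pos: [0.4792, -0.2839, 0.1329]
tcp_rot: [[-0.968, 0.251, 0.001], [0.251, 0.968, -0.001], [-0.002, -0.001, -1.0]]
contact_force: [-0.0, -0.3, -0.0]
grip_width: 0.0856
[ 0.47955452 -0.28413843  0.13334935]
```

View pics/s3.png

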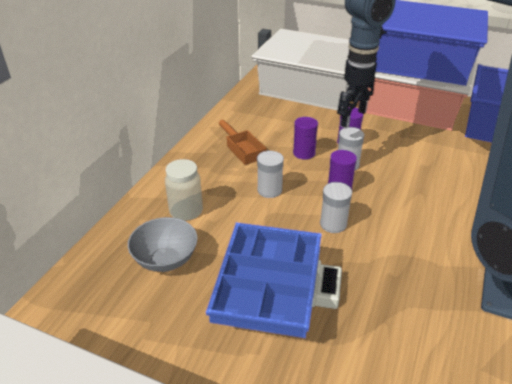

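```bash
python3 -m jog '[{"delta_pos":[0,0,-3],"rot":[0,0,0],"jaw":0},{"delta_pos":[0,0,-3],"rot":[0,0,0],"jaw":0},{"delta_pos":[0,0,-2.2],"rot":[0,0,0],"jaw":0},{"delta_pos":[0,0,0],"rot":[0,0,0],"jaw":0},{"delta_pos":[0,0,0],"rot":[0,0,0],"jaw":1},{"delta_pos":[0,0,0],"rot":[0,0,0],"jaw":1},{"delta_pos":[0,0,0],"rot":[0,0,0],"jaw":1},{"delta_pos":[0,0,0],"rot":[0,0,0],"jaw":1}]'
python3 -m jog '[{"delta_pos":[0,0,1],"rot":[0,0,0],"jaw":1},{"delta_pos":[0,0,2],"rot":[0,0,0],"jaw":1},{"delta_pos":[0,0,3],"rot":[0,0,0],"jaw":1},{"delta_pos":[0,0,3],"rot":[0,0,0],"jaw":1},{"delta_pos":[0,0,3],"rot":[0,0,0],"jaw":1},{"delta_pos":[0,0,2],"rot":[0,0,0],"jaw":1},{"delta_pos":[0,0,0],"rot":[0,0,0],"jaw":1},{"delta_pos":[0,0,0],"rot":[0,0,0],"jaw":1}]'
python3 - <<'E'
from h import *
for i in range(3):
    o=observe();print(o['contact_force'].round(2),o['ft_torque'].round(2),o['ee_pos'].round(4),o['grip_width']);im=capture("side")
cv2.imwrite("pics/s_lift3.png",im)
E
```

```text
t: 11.55
ee_pos: [0.4802, -0.2853, 0.0521]
tcp_rot: [[-0.968, 0.251, 0.004], [0.251, 0.968, -0.004], [-0.005, -0.003, -1.0]]
contact_force: [-1.2, -2.1, 6.6]
grip_width: 0.0627
t: 12.55
ee_pos: [0.4778, -0.2829, 0.1874]
tcp_rot: [[-0.968, 0.251, -0.003], [0.251, 0.968, 0.002], [0.003, 0.002, -1.0]]
contact_force: [-0.5, 0.2, -5.3]
grip_width: 0.0631
[-0.45  0.24 -5.35] [0.02 0.02 0.06] [ 0.4778 -0.2829  0.1874] 0.06305173251126617
[ 0.29  0.06 -4.46] [-0.03  0.01 -0.02] [ 0.4777 -0.2827  0.187 ] 0.06305220532778318
[-0.64 -0.65 -5.57] [ 0.   -0.01 -0.06] [ 0.4777 -0.2828  0.1871] 0.06311084900548225
```

Tin B's downward force is about 5.1 N, so it is the full one. I'll carry it to the single bay.

```bash
python3 -m jog '[{"delta_pos":[0.2,2,0],"rot":[0,0,0],"jaw":1},{"delta_pos":[0.43,4,0],"rot":[0,0,0],"jaw":1},{"delta_pos":[0.43,5.3,0],"rot":[0,0,0],"jaw":1},{"delta_pos":[0.43,5.3,0],"rot":[0,0,0],"jaw":1},{"delta_pos":[0.43,5.3,0],"rot":[0,0,0],"jaw":1},{"delta_pos":[0.43,5.3,0],"rot":[0,0,0],"jaw":1},{"delta_pos":[0.43,5.3,0],"rot":[0,0,0],"jaw":1},{"delta_pos":[0.43,5.3,0],"rot":[0,0,0],"jaw":1},{"delta_pos":[0.43,4.3,0],"rot":[0,0,0],"jaw":1},{"delta_pos":[0.26,3.5,0],"rot":[0,0,0],"jaw":1},{"delta_pos":[0,0,0],"rot":[0,0,0],"jaw":1},{"delta_pos":[0,0,0],"rot":[0,0,0],"jaw":1}]'
python3 -m jog '[{"delta_pos":[0,0,-2],"rot":[0,0,0],"jaw":1},{"delta_pos":[0,0,-1],"rot":[0,0,0],"jaw":1},{"delta_pos":[0,0,0],"rot":[0,0,0],"jaw":1}]'
python3 - <<'E'
from h import *
o=observe();print(o['contact_force'].round(2),o['ee_pos'].round(4))
for n in("top","side"):cv2.imwrite(f"pics/{n}4.png",cv2.resize(capture(n)[140:340,80:380] if n=="side" else capture(n)[120:320,50:350],None,fx=2.6,fy=2.6))
E
```

```text
t: 14.2
ee_pos: [0.5168, 0.1727, 0.1889]
tcp_rot: [[-0.968, 0.25, -0.001], [0.25, 0.968, -0.001], [0.001, -0.001, -1.0]]
contact_force: [0.1, 0.2, -4.3]
grip_width: 0.063
t: 14.58
ee_pos: [0.5166, 0.1715, 0.158]
tcp_rot: [[-0.968, 0.252, -0.003], [0.252, 0.968, -0.001], [0.003, -0.001, -1.0]]
contact_force: [0.7, -1.1, -3.6]
grip_width: 0.0631
[ 0.69 -1.13 -3.58] [0.5166 0.1715 0.158 ]
```

View pics/side4.png

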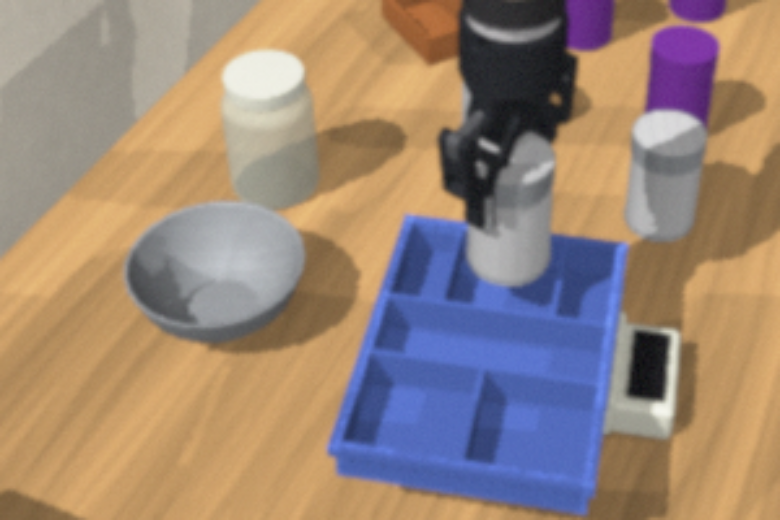

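View pics/top4.png

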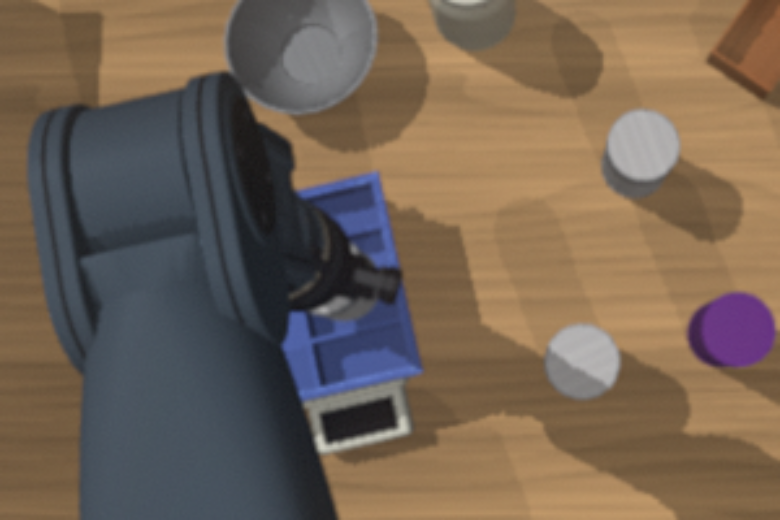

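```bash
python3 - <<'E'
from h import *
x=np.array([.5012,.2439,.2189])
def pts(x,l):
    l=np.array(l);c,s=np.cos(x[2]),np.sin(x[2]);return l@np.array([[c,s],[-s,c]])+x[:2]
L=[[.043,-.029],[-.043,-.029],[0,.029]]
p=(proj("side",np.c_[pts(x,L),[.094]*3])+.4-[200,215])*4.6
print(p.round(0))
print("tin bottom pred",(proj("side",[[.5166,.1715,.107]])-[80,140])*2.6, "lid",(proj("side",[[.5166,.1715,.211]])-[80,140])*2.6)
s=cv2.imread("pics/side0.png")
cv2.imwrite("pics/s5.png",cv2.resize(s[218:300,215:325],None,fx=7,fy=7,interpolation=cv2.INTER_CUBIC))
t=cv2.imread("pics/top0.png")
cv2.imwrite("pics/t5.png",cv2.resize(t[182:270,125:215],None,fx=6.8,fy=6.8,interpolation=cv2.INTER_CUBIC))
print("s5",((proj("side",np.c_[pts(x,L),[.094]*3])+.5-[215,218])*7).round())
print("t5",((proj("top",np.c_[pts(x,L),[.094]*3])+.5-[125,182])*6.8).round())
E
```

```text
[[228. 189.]
 [425. 216.]
 [303. 304.]]
tin bottom pred [[506.09492996 255.37661363]] lid [[509.28224725 153.06870453]]
s5 [[243. 267.]
 [543. 308.]
 [356. 442.]]
t5 [[243. 229.]
 [294. 476.]
 [104. 391.]]
```

View pics/s5.png

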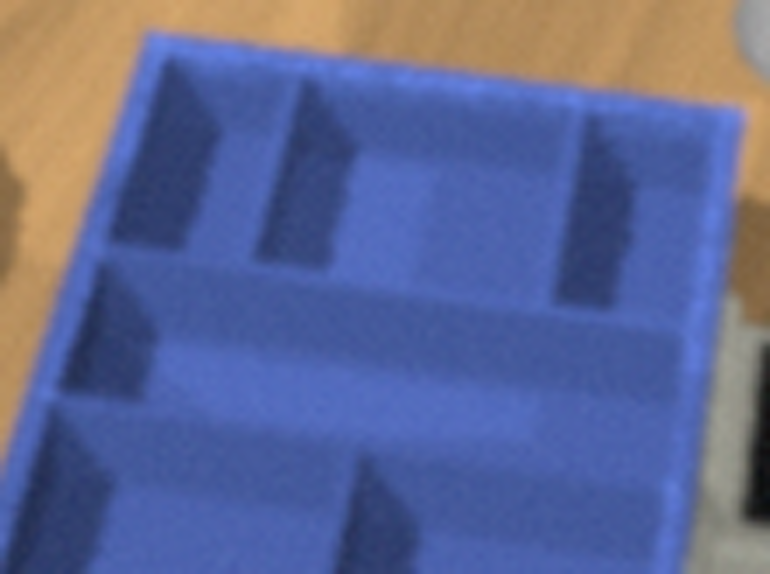

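View pics/t5.png

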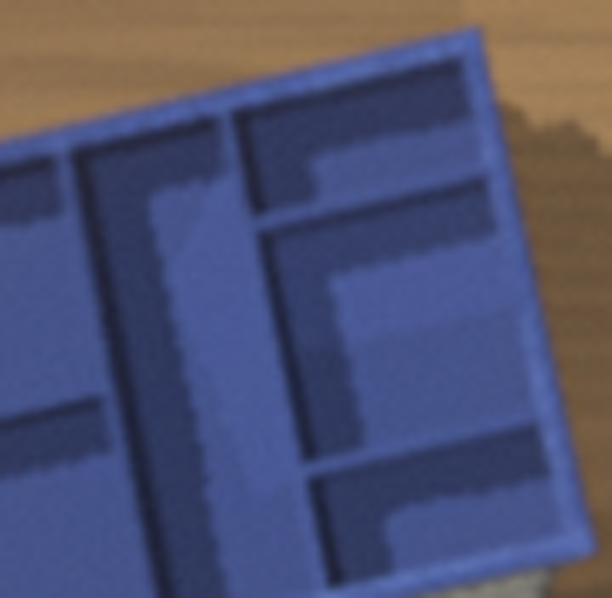

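```bash
python3 - <<'E'
from h import *
def pts(x,l):
    l=np.array(l);c,s=np.cos(x[2]),np.sin(x[2]);return l@np.array([[c,s],[-s,c]])+x[:2]
L=[[.043,-.029],[-.043,-.029],[0,.029]]
S=np.array([[248,262],[552,308],[360,450]])/7-.5+[215,218]
T=np.array([[250,222],[302,470],[110,400]])/6.8-.5+[125,182]
for w in ((1,1),(1,0),(0,1)):
    def f(x):
        P=np.c_[pts(x,L),[.094]*3]
        return np.r_[w[0]*(proj("top",P)-T).ravel(),w[1]*(proj("side",P)-S).ravel()]
    r=least_squares(f,[.5,.24,.2]);print(w,r.x.round(4),r.fun.round(1));print(pts(r.x,[[0,-.072],[-.043,.072],[.043,.072]]).round(4).tolist())
# held tin, side view bottom estimate
print(ray("side",np.array([508,262])/2.6+[80,140],.104), ray("side",np.array([508,262])/2.6+[80,140],.107))
E
```

```text
(1, 1) [0.5005 0.2424 0.2294] [-0.6  1.3 -0.3  1.1 -0.3 -0.9 -0.3  0.4 -0.8 -0.6  0.3 -1.6]
[[0.5169, 0.1723], [0.4422, 0.3027], [0.526, 0.3223]]
(1, 0) [0.5014 0.2414 0.2526] [-0.7  0.7  0.5  0.2  0.2 -1.  -0.   0.  -0.  -0.   0.  -0. ]
[[0.5194, 0.1717], [0.4418, 0.3004], [0.525, 0.3219]]
(0, 1) [0.4996 0.2438 0.2072] [-0.   0.  -0.   0.  -0.  -0.   0.3  0.7 -0.4  0.4  0.1 -1. ]
[[0.5144, 0.1733], [0.4427, 0.3054], [0.5269, 0.3231]]
[0.51357689 0.1748801 ] [0.5125133  0.17774174]
```

```bash
python3 -m jog '[{"delta_pos":[0,0,-1.6],"rot":[0,0,0],"jaw":1},{"delta_pos":[0,0,-1.4],"rot":[0,0,0],"jaw":1},{"delta_pos":[0,0,-0.6],"rot":[0,0,0],"jaw":1},{"delta_pos":[0,0,-0.3],"rot":[0,0,0],"jaw":1},{"delta_pos":[0,0,0],"rot":[0,0,0],"jaw":1}]'
python3 -m jog '[{"delta_pos":[0,0,-0.1],"rot":[0,0,0],"jaw":1},{"delta_pos":[0,0,-0.1],"rot":[0,0,0],"jaw":1},{"delta_pos":[0,0,0],"rot":[0,0,0],"jaw":1}]'
python3 - <<'E'
from h import *
o=observe();print(o['contact_force'].round(2),o['ee_pos'].round(4))
cv2.imwrite(f"pics/side5.png",cv2.resize(capture("side")[140:340,180:380] ,None,fx=3,fy=3,interpolation=cv2.INTER_CUBIC))
E
```

```text
t: 15.3
ee_pos: [0.5175, 0.1724, 0.1202]
tcp_rot: [[-0.968, 0.251, -0.0], [0.251, 0.968, -0.0], [0.0, -0.0, -1.0]]
contact_force: [-0.4, -0.4, -4.2]
grip_width: 0.0631
t: 15.68
ee_pos: [0.5177, 0.1724, 0.1185]
tcp_rot: [[-0.968, 0.251, 0.0], [0.251, 0.968, 0.0], [-0.0, 0.0, -1.0]]
contact_force: [0.5, 0.4, -4.1]
grip_width: 0.0628
[ 0.5   0.44 -4.09] [0.5177 0.1724 0.1185]
```

View pics/side5.png

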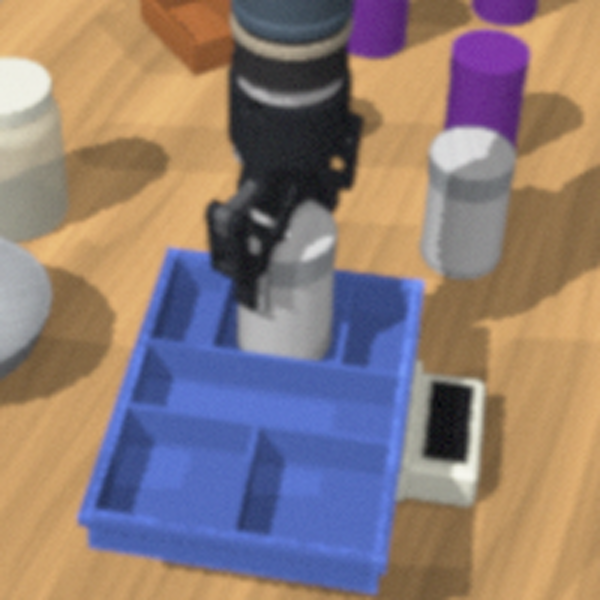

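```bash
python3 -m jog '[{"delta_pos":[0,0,-0.1],"rot":[0,0,0],"jaw":1},{"delta_pos":[0,0,-0.1],"rot":[0,0,0],"jaw":1},{"delta_pos":[0,0,0],"rot":[0,0,0],"jaw":1}]'
python3 -m jog '[{"delta_pos":[0,0,-0.1],"rot":[0,0,0],"jaw":1},{"delta_pos":[0,0,0],"rot":[0,0,0],"jaw":1}]'
```

```text
t: 16.1
ee_pos: [0.5176, 0.1724, 0.1162]
tcp_rot: [[-0.968, 0.251, -0.0], [0.251, 0.968, -0.0], [0.0, -0.0, -1.0]]
contact_force: [0.0, -1.1, -4.8]
grip_width: 0.0629
t: 16.35
ee_pos: [0.5177, 0.1724, 0.1161]
tcp_rot: [[-0.968, 0.251, 0.001], [0.251, 0.968, 0.0], [-0.001, 0.0, -1.0]]
contact_force: [-1.2, -1.6, 0.3]
grip_width: 0.063
```

The tin is on the floor of the bay: the tool stopped sinking and the force went from −4.8 to about 0. I'll release it.

```bash
python3 -m jog '[{"delta_pos":[0,0,0],"rot":[0,0,0],"jaw":0.4},{"delta_pos":[0,0,0],"rot":[0,0,0],"jaw":0},{"delta_pos":[0,0,0],"rot":[0,0,0],"jaw":0},{"delta_pos":[0,0,0],"rot":[0,0,0],"jaw":0},{"delta_pos":[0,0,2],"rot":[0,0,0],"jaw":0},{"delta_pos":[0,0,4],"rot":[0,0,0],"jaw":0},{"delta_pos":[0,0,4],"rot":[0,0,0],"jaw":0},{"delta_pos":[0,-3,1],"rot":[0,0,0],"jaw":0},{"delta_pos":[-1,-5,0],"rot":[0,0,0],"jaw":0},{"delta_pos":[-1,-5,0],"rot":[0,0,0],"jaw":0}]'
python3 - <<'E'
from h import *
cv2.imwrite(f"pics/side6.png",cv2.resize(capture("side")[140:340,80:380] ,None,fx=2.6,fy=2.6,interpolation=cv2.INTER_CUBIC))
cv2.imwrite(f"pics/top6.png",cv2.resize(capture("top")[120:320,50:350],None,fx=2.6,fy=2.6,interpolation=cv2.INTER_CUBIC))
E
```

```text
t: 17.6
ee_pos: [0.4978, 0.0413, 0.2258]
tcp_rot: [[-0.968, 0.25, 0.002], [0.25, 0.968, -0.0], [-0.002, 0.0, -1.0]]
contact_force: [0.6, 0.0, 0.3]
grip_width: 0.0854
```

View pics/side6.png

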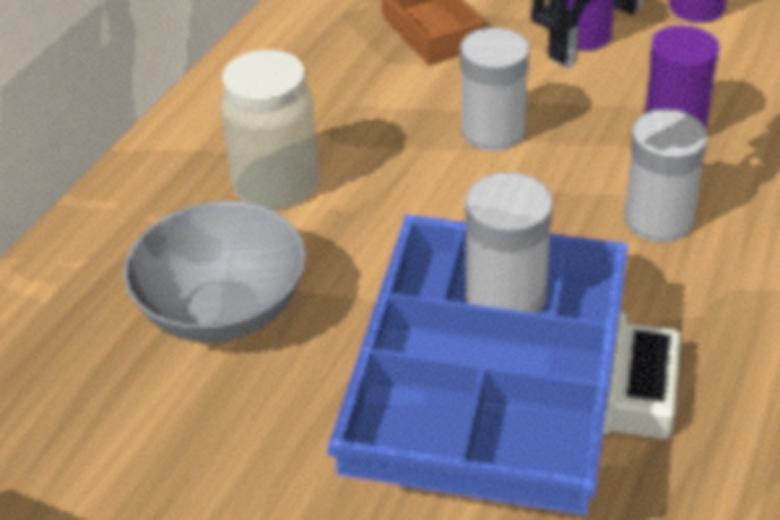

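View pics/top6.png

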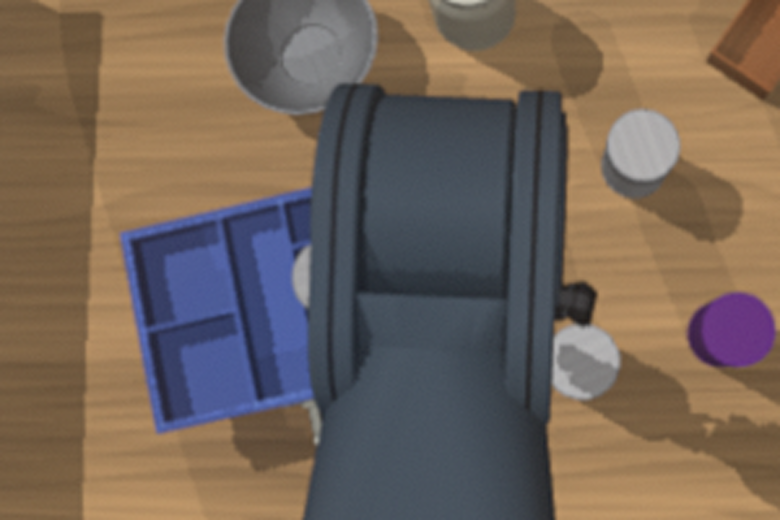

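```bash
python3 -m jog '[{"delta_pos":[-2.5,-3.8,0],"rot":[0,0,0.157],"jaw":0},{"delta_pos":[-2.5,-3.95,0],"rot":[0,0,0.157],"jaw":0},{"delta_pos":[0,0,-4],"rot":[0,0,0.157],"jaw":0},{"delta_pos":[0,0,-4],"rot":[0,0,0],"jaw":0},{"delta_pos":[0,0,-1.5],"rot":[0,0,0],"jaw":0},{"delta_pos":[0,0,0],"rot":[0,0,0],"jaw":0}]'
python3 -m jog '[{"delta_pos":[0,0,-3],"rot":[0,0,0],"jaw":0},{"delta_pos":[0,0,-3],"rot":[0,0,0],"jaw":0},{"delta_pos":[0,0,-2],"rot":[0,0,0],"jaw":0},{"delta_pos":[0,0,0],"rot":[0,0,0],"jaw":0},{"delta_pos":[0,0,0],"rot":[0,0,0],"jaw":1},{"delta_pos":[0,0,0],"rot":[0,0,0],"jaw":1},{"delta_pos":[0,0,0],"rot":[0,0,0],"jaw":1},{"delta_pos":[0,0,0],"rot":[0,0,0],"jaw":1}]'
```

```text
t: 18.45
ee_pos: [0.4471, -0.0345, 0.1296]
tcp_rot: [[-0.976, -0.216, -0.002], [-0.216, 0.976, 0.001], [0.002, 0.001, -1.0]]
contact_force: [-0.6, 0.0, 0.0]
grip_width: 0.085
t: 19.45
ee_pos: [0.4499, -0.0355, 0.0529]
tcp_rot: [[-0.976, -0.216, 0.005], [-0.216, 0.976, -0.001], [-0.005, -0.002, -1.0]]
contact_force: [0.2, 0.6, 6.7]
grip_width: 0.063
```

```bash
python3 -m jog '[{"delta_pos":[0,0,1],"rot":[0,0,0],"jaw":1},{"delta_pos":[0,0,2.5],"rot":[0,0,0],"jaw":1},{"delta_pos":[0,0,4],"rot":[0,0,0],"jaw":1},{"delta_pos":[0,0,5],"rot":[0,0,0],"jaw":1},{"delta_pos":[0,0,5],"rot":[0,0,0],"jaw":1},{"delta_pos":[0.4,2,3],"rot":[0,0,0],"jaw":1},{"delta_pos":[0.9,4,0],"rot":[0,0,0],"jaw":1},{"delta_pos":[1,4.75,0],"rot":[0,0,0],"jaw":1},{"delta_pos":[1.2,5,0],"rot":[0,0,0],"jaw":1},{"delta_pos":[1.2,5,0],"rot":[0,0,0],"jaw":1},{"delta_pos":[1.2,5,0],"rot":[0,0,0],"jaw":1},{"delta_pos":[1.2,5,0],"rot":[0,0,0],"jaw":1}]'
python3 -m jog '[{"delta_pos":[0.6,3,0],"rot":[0,0,0],"jaw":1},{"delta_pos":[0.3,2,0],"rot":[0,0,0],"jaw":1},{"delta_pos":[0,0,0],"rot":[0,0,0],"jaw":1},{"delta_pos":[0,0,0],"rot":[0,0,0],"jaw":1}]'
```

```text
t: 20.95
ee_pos: [0.5186, 0.2739, 0.2554]
tcp_rot: [[-0.976, -0.216, -0.0], [-0.216, 0.976, -0.001], [0.0, -0.001, -1.0]]
contact_force: [0.9, 0.2, -1.5]
grip_width: 0.063
t: 21.45
ee_pos: [0.5274, 0.3216, 0.2553]
tcp_rot: [[-0.977, -0.215, -0.001], [-0.215, 0.977, -0.001], [0.001, -0.001, -1.0]]
contact_force: [-0.5, -0.7, -1.8]
grip_width: 0.0631
```

```bash
python3 -m jog '[{"delta_pos":[0,0,-2],"rot":[0,0,0],"jaw":1},{"delta_pos":[0,0,-3],"rot":[0,0,0],"jaw":1},{"delta_pos":[0,0,-3],"rot":[0,0,0],"jaw":1},{"delta_pos":[0,0,-1.5],"rot":[0,0,0],"jaw":1},{"delta_pos":[0,0,0],"rot":[0,0,0],"jaw":1}]'
python3 - <<'E'
from h import *
cv2.imwrite(f"pics/side7.png",cv2.resize(capture("side")[140:340,180:380] ,None,fx=3,fy=3,interpolation=cv2.INTER_CUBIC))
E
```

```text
t: 22.08
ee_pos: [0.5268, 0.3213, 0.1592]
tcp_rot: [[-0.977, -0.215, -0.002], [-0.215, 0.977, -0.001], [0.003, -0.001, -1.0]]
contact_force: [0.5, -1.0, -0.8]
grip_width: 0.0623
```

View pics/side7.png

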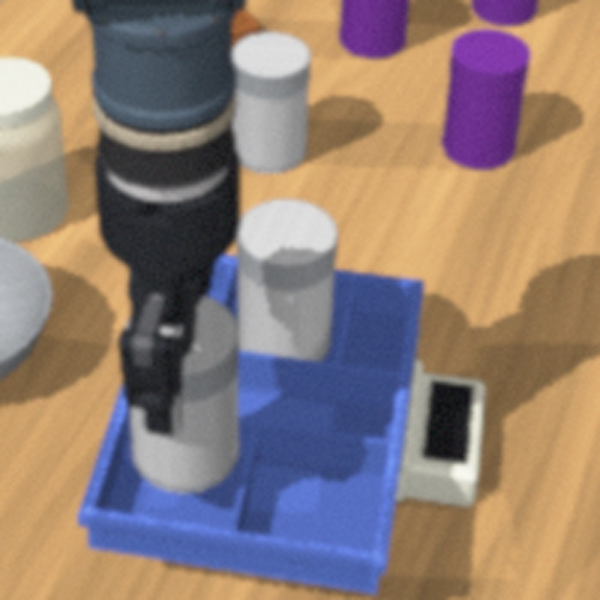

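```bash
cat > ov.py <<'E'
from h import *
def ov(src,o,sz,k,out,tin,zb,pose=(.5008,.2430,.2175)):
    x=np.array(pose)
    def pts(l):
        l=np.array(l);c,s=np.cos(x[2]),np.sin(x[2]);return l@np.array([[c,s],[-s,c]])+x[:2]
    im=cv2.imread(src)[o[1]:o[1]+sz[1],o[0]:o[0]+sz[0]]
    im=cv2.resize(im,None,fx=k,fy=k,interpolation=cv2.INTER_CUBIC)
    def dr(P,z,col):
        q=(proj("side",np.c_[P,[z]*len(P)])-o+.5)*k-.5
        cv2.polylines(im,[q.round().astype(np.int32)],True,col,1,cv2.LINE_AA)
    for cx,cy in [(0,-.072),(-.043,.072),(.043,.072)]:
        dr(pts([[cx+.041*a,cy+.041*b] for a,b in [(1,1),(1,-1),(-1,-1),(-1,1)]]),.094,(0,255,0))
    if tin is not None:
        a=np.linspace(0,6.28,50);C=np.c_[np.cos(a),np.sin(a)]*.032+tin
        dr(C,zb,(0,0,255));dr(C,zb+.104,(0,255,255))
    cv2.imwrite(out,im)
E
python3 - <<'E'
from ov import *
cv2.imwrite("pics/full7.png",capture("side"))
print(observe()['ee_pos'])
ov("pics/full7.png",(200,210),(130,130),4.6,"pics/o7.png",(.5268,.3215),.108)
E
```

```text
[0.5282284  0.32224822 0.16170311]
```

View pics/o7.png

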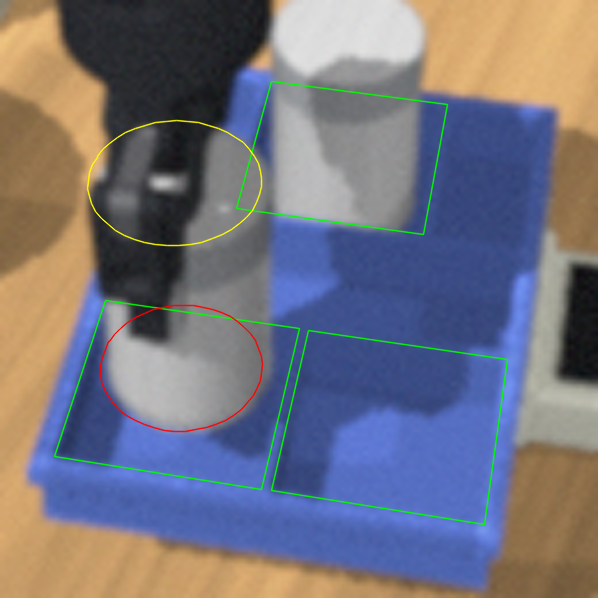

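```bash
python3 -m jog '[{"delta_pos":[0.2,0,-1.5],"rot":[0,0,0],"jaw":1},{"delta_pos":[0,0,-1.5],"rot":[0,0,0],"jaw":1},{"delta_pos":[0,0,-0.7],"rot":[0,0,0],"jaw":1},{"delta_pos":[0,0,-0.3],"rot":[0,0,0],"jaw":1},{"delta_pos":[0,0,0],"rot":[0,0,0],"jaw":1},{"delta_pos":[0,0,0],"rot":[0,0,0],"jaw":1}]'
python3 -c "
from ov import *
print(observe()['ee_pos'],observe()['contact_force'])
cv2.imwrite('pics/full8.png',capture('side'))
ov('pics/full8.png',(200,210),(130,130),4.6,'pics/o8.png',None,.07)"
```

```text
t: 22.92
ee_pos: [0.5299, 0.3226, 0.1209]
tcp_rot: [[-0.976, -0.216, 0.001], [-0.216, 0.976, 0.0], [-0.001, 0.0, -1.0]]
contact_force: [-0.5, 0.6, -1.3]
grip_width: 0.0628
[0.52992502 0.32257052 0.12089792] [-0.49036075  0.64381334 -1.26730808]
```

View pics/o8.png

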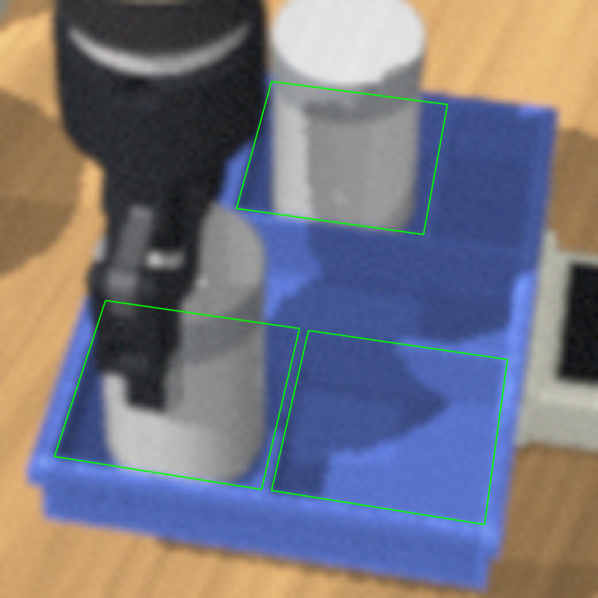

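```bash
python3 -m jog '[{"delta_pos":[0,0,-0.1],"rot":[0,0,0],"jaw":1},{"delta_pos":[0,0,-0.1],"rot":[0,0,0],"jaw":1},{"delta_pos":[0,0,0],"rot":[0,0,0],"jaw":1},{"delta_pos":[0,0,0],"rot":[0,0,0],"jaw":1}]'
python3 -m jog '[{"delta_pos":[0,0,-0.1],"rot":[0,0,0],"jaw":1},{"delta_pos":[0,0,0],"rot":[0,0,0],"jaw":1}]'
python3 -m jog '[{"delta_pos":[0,0,-0.05],"rot":[0,0,0],"jaw":1},{"delta_pos":[0,0,0],"rot":[0,0,0],"jaw":1}]'
```

```text
t: 23.48
ee_pos: [0.5296, 0.3224, 0.1183]
tcp_rot: [[-0.976, -0.216, -0.0], [-0.216, 0.976, -0.0], [0.0, -0.0, -1.0]]
contact_force: [-0.2, 0.5, -1.6]
grip_width: 0.0625
t: 23.72
ee_pos: [0.5296, 0.3223, 0.1172]
tcp_rot: [[-0.977, -0.215, -0.0], [-0.215, 0.977, -0.0], [0.0, -0.0, -1.0]]
contact_force: [0.3, 0.3, -0.9]
grip_width: 0.063
t: 23.98
ee_pos: [0.5296, 0.3224, 0.1171]
tcp_rot: [[-0.977, -0.215, 0.0], [-0.215, 0.977, 0.0], [-0.0, -0.0, -1.0]]
contact_force: [-0.3, -0.9, 0.6]
grip_width: 0.0628
```

```bash
python3 -m jog '[{"delta_pos":[0,0,0],"rot":[0,0,0],"jaw":0.4},{"delta_pos":[0,0,0],"rot":[0,0,0],"jaw":0},{"delta_pos":[0,0,0],"rot":[0,0,0],"jaw":0},{"delta_pos":[0,0,0],"rot":[0,0,0],"jaw":0},{"delta_pos":[0,0,2],"rot":[0,0,0],"jaw":0},{"delta_pos":[0,0,4],"rot":[0,0,0],"jaw":0},{"delta_pos":[0,0,4],"rot":[0,0,0],"jaw":0},{"delta_pos":[0,-3,2],"rot":[0,0,0],"jaw":0},{"delta_pos":[1,-5,0],"rot":[0,0,0],"jaw":0},{"delta_pos":[1,-5,0],"rot":[0,0,0],"jaw":0},{"delta_pos":[1,-5,0],"rot":[0,0,0],"jaw":0}]'
python3 -c "
from ov import *
print(observe()['ee_pos'],observe()['contact_force'])
cv2.imwrite('pics/full9.png',capture('side'))
ov('pics/full9.png',(200,130),(160,195),3,'pics/o9.png',None,.07)"
```

```text
t: 25.35
ee_pos: [0.5599, 0.141, 0.2371]
tcp_rot: [[-0.976, -0.216, 0.001], [-0.216, 0.976, 0.0], [-0.001, -0.0, -1.0]]
contact_force: [0.8, -0.0, -0.5]
grip_width: 0.0855
[0.55993703 0.14099404 0.2370636 ] [ 0.76614486 -0.03256169 -0.49836105]
```

View pics/o9.png

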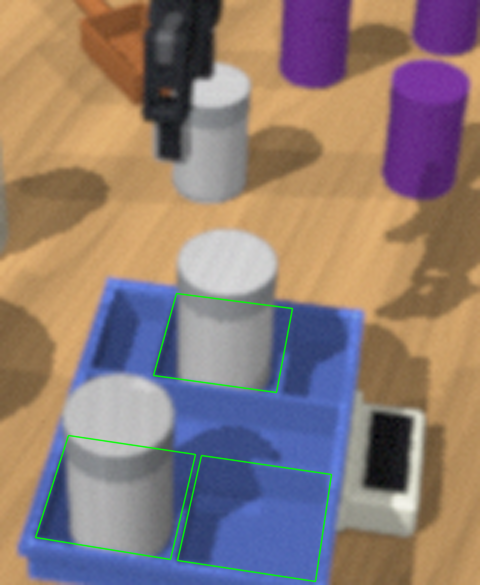

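```bash
python3 -m jog '[{"delta_pos":[1.5,-4.7,0],"rot":[0,0,0],"jaw":0},{"delta_pos":[1.5,-4.7,0],"rot":[0,0,0],"jaw":0},{"delta_pos":[1.5,-4.7,0],"rot":[0,0,0],"jaw":0},{"delta_pos":[1.5,-4.7,0],"rot":[0,0,0],"jaw":0},{"delta_pos":[1.6,-4.8,0],"rot":[0,0,0],"jaw":0},{"delta_pos":[0,0,-3],"rot":[0,0,0],"jaw":0},{"delta_pos":[0,0,-4],"rot":[0,0,0],"jaw":0},{"delta_pos":[0,0,-3],"rot":[0,0,0],"jaw":0},{"delta_pos":[0,0,0],"rot":[0,0,0],"jaw":0},{"delta_pos":[0,0,0],"rot":[0,0,0],"jaw":0}]'
python3 -c "
from h import *
print(observe()['ee_pos'])
cv2.imwrite('pics/t10.png',cv2.resize(capture('side')[90:240,220:340],None,fx=4,fy=4,interpolation=cv2.INTER_CUBIC))"
```

```text
t: 26.65
ee_pos: [0.6363, -0.0936, 0.1383]
tcp_rot: [[-0.976, -0.216, 0.002], [-0.216, 0.976, -0.0], [-0.002, -0.001, -1.0]]
contact_force: [-0.4, 0.2, 0.2]
grip_width: 0.0856
[ 0.63630102 -0.0935997   0.13825631]
```

View pics/t10.png

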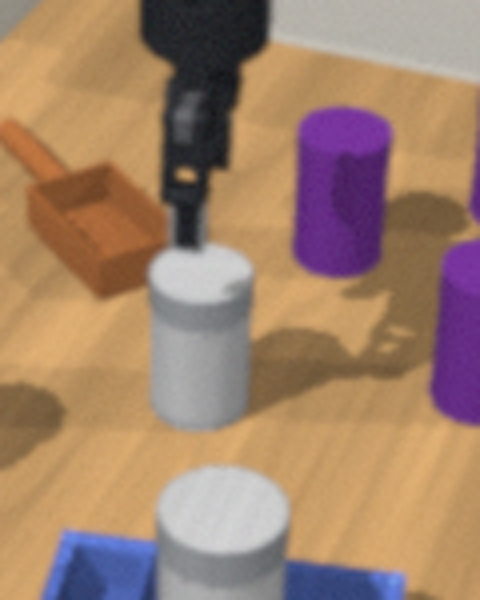

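```bash
python3 -m jog '[{"delta_pos":[0,-0.05,-3],"rot":[0,0,0],"jaw":0},{"delta_pos":[0,0,-3],"rot":[0,0,0],"jaw":0},{"delta_pos":[0,0,-2.6],"rot":[0,0,0],"jaw":0},{"delta_pos":[0,0,0],"rot":[0,0,0],"jaw":0},{"delta_pos":[0,0,0],"rot":[0,0,0],"jaw":1},{"delta_pos":[0,0,0],"rot":[0,0,0],"jaw":1},{"delta_pos":[0,0,0],"rot":[0,0,0],"jaw":1},{"delta_pos":[0,0,0],"rot":[0,0,0],"jaw":1}]'
python3 -m jog '[{"delta_pos":[0,0,1],"rot":[0,0,0],"jaw":1},{"delta_pos":[0,0,2.5],"rot":[0,0,0],"jaw":1},{"delta_pos":[0,0,4],"rot":[0,0,0],"jaw":1},{"delta_pos":[0,0,5],"rot":[0,0,0],"jaw":1},{"delta_pos":[0,0,5],"rot":[0,0,0],"jaw":1},{"delta_pos":[0,0,3],"rot":[0,0,0],"jaw":1},{"delta_pos":[0,0,0],"rot":[0,0,0],"jaw":1}]'
```

```text
t: 27.7
ee_pos: [0.6377, -0.0946, 0.054]
tcp_rot: [[-0.976, -0.216, 0.005], [-0.216, 0.976, -0.001], [-0.005, -0.002, -1.0]]
contact_force: [-0.1, 1.1, 6.4]
grip_width: 0.0632
t: 28.58
ee_pos: [0.637, -0.0945, 0.2596]
tcp_rot: [[-0.976, -0.215, 0.006], [-0.215, 0.977, -0.002], [-0.006, -0.003, -1.0]]
contact_force: [0.4, -0.9, -0.7]
grip_width: 0.063
```

```bash
python3 -m jog '[{"delta_pos":[-1.25,2.8,0],"rot":[0,0,0],"jaw":1},{"delta_pos":[-2,4,0],"rot":[0,0,0],"jaw":1},{"delta_pos":[-2.3,4.7,0],"rot":[0,0,0],"jaw":1},{"delta_pos":[-2.3,4.7,0],"rot":[0,0,0],"jaw":1},{"delta_pos":[-2.3,4.7,0],"rot":[0,0,0],"jaw":1},{"delta_pos":[-2.3,4.7,0],"rot":[0,0,0],"jaw":1},{"delta_pos":[-2.3,4.7,0],"rot":[0,0,0],"jaw":1},{"delta_pos":[-2.3,4.7,0],"rot":[0,0,0],"jaw":1},{"delta_pos":[-1.5,3,0],"rot":[0,0,0],"jaw":1},{"delta_pos":[-0.8,1.8,0],"rot":[0,0,0],"jaw":1},{"delta_pos":[0,0,0],"rot":[0,0,0],"jaw":1},{"delta_pos":[0,0,0],"rot":[0,0,0],"jaw":1}]'
```

```text
t: 30.08
ee_pos: [0.4425, 0.3028, 0.2551]
tcp_rot: [[-0.977, -0.214, -0.001], [-0.214, 0.977, -0.001], [0.001, -0.001, -1.0]]
contact_force: [0.2, 0.6, -1.7]
grip_width: 0.0626
```

```bash
python3 -m jog '[{"delta_pos":[0,0,-2],"rot":[0,0,0],"jaw":1},{"delta_pos":[0,0,-3],"rot":[0,0,0],"jaw":1},{"delta_pos":[0,0,-3],"rot":[0,0,0],"jaw":1},{"delta_pos":[0,0,-1.2],"rot":[0,0,0],"jaw":1},{"delta_pos":[0,0,0],"rot":[0,0,0],"jaw":1},{"delta_pos":[0,0,0],"rot":[0,0,0],"jaw":1}]'
python3 -c "
from ov import *
o=observe();print(o['ee_pos'],o['contact_force'])
cv2.imwrite('pics/full11.png',capture('side'))
ov('pics/full11.png',(200,210),(130,130),4.6,'pics/o11.png',o['ee_pos'][:2],o['ee_pos'][2]-.053)"
```

```text
t: 30.82
ee_pos: [0.4431, 0.3039, 0.1653]
tcp_rot: [[-0.977, -0.215, 0.002], [-0.215, 0.977, 0.001], [-0.002, 0.001, -1.0]]
contact_force: [0.4, 0.1, -1.5]
grip_width: 0.0629
[0.44313033 0.30393517 0.16534586] [ 0.43805292  0.11250166 -1.5201707 ]
```

View pics/o11.png

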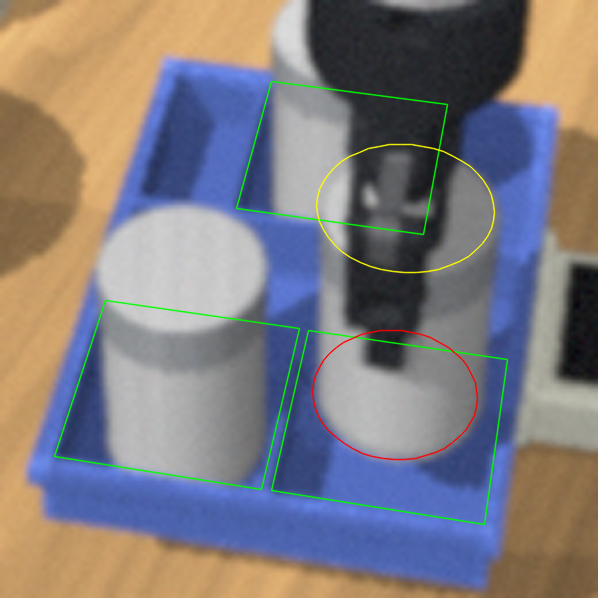

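```bash
python3 -m jog '[{"delta_pos":[0.2,0,-1.6],"rot":[0,0,0],"jaw":1},{"delta_pos":[0,0,-1.6],"rot":[0,0,0],"jaw":1},{"delta_pos":[0,0,-0.8],"rot":[0,0,0],"jaw":1},{"delta_pos":[0,0,-0.3],"rot":[0,0,0],"jaw":1},{"delta_pos":[0,0,0],"rot":[0,0,0],"jaw":1},{"delta_pos":[0,0,0],"rot":[0,0,0],"jaw":1}]'
python3 -m jog '[{"delta_pos":[0,0,-0.1],"rot":[0,0,0],"jaw":1},{"delta_pos":[0,0,-0.1],"rot":[0,0,0],"jaw":1},{"delta_pos":[0,0,0],"rot":[0,0,0],"jaw":1},{"delta_pos":[0,0,0],"rot":[0,0,0],"jaw":1}]'
python3 -c "
from ov import *
o=observe();print(o['ee_pos'],o['contact_force'])
cv2.imwrite('pics/full12.png',capture('side'))
ov('pics/full12.png',(200,210),(130,130),4.6,'pics/o12.png',None,0)"
```

```text
t: 31.62
ee_pos: [0.4445, 0.3041, 0.1214]
tcp_rot: [[-0.976, -0.216, 0.001], [-0.216, 0.976, 0.001], [-0.001, 0.0, -1.0]]
contact_force: [0.6, -0.9, -0.7]
grip_width: 0.0634
t: 32.12
ee_pos: [0.4441, 0.3039, 0.1188]
tcp_rot: [[-0.977, -0.215, 0.0], [-0.215, 0.977, 0.0], [-0.0, 0.0, -1.0]]
contact_force: [0.3, -0.3, -0.8]
grip_width: 0.0628
[0.44413544 0.30387912 0.1188238 ] [ 0.26997413 -0.26166187 -0.80257459]
```

View pics/o12.png

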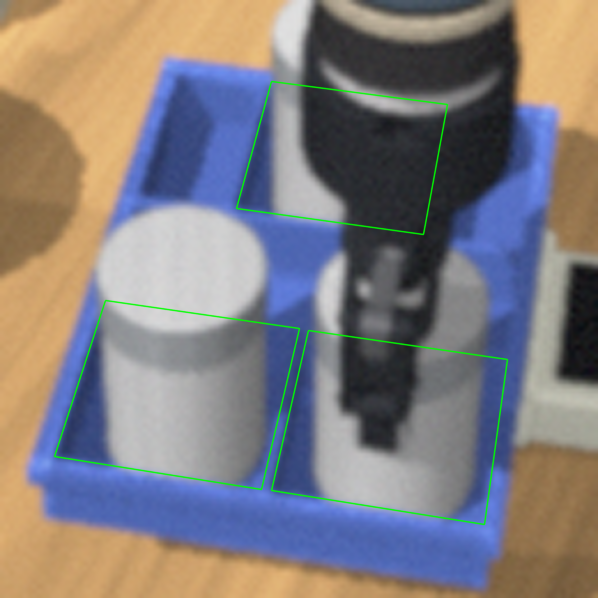

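```bash
python3 -m jog '[{"delta_pos":[0,0,-0.05],"rot":[0,0,0],"jaw":1},{"delta_pos":[0,0,0],"rot":[0,0,0],"jaw":1}]'
python3 -m jog '[{"delta_pos":[0,0,-0.05],"rot":[0,0,0],"jaw":1},{"delta_pos":[0,0,0],"rot":[0,0,0],"jaw":1}]'
```

```text
t: 32.42
ee_pos: [0.4441, 0.3038, 0.1182]
tcp_rot: [[-0.977, -0.215, -0.0], [-0.215, 0.977, -0.0], [0.0, -0.0, -1.0]]
contact_force: [-0.1, -1.0, -0.8]
grip_width: 0.0628
t: 32.67
ee_pos: [0.4442, 0.3039, 0.1181]
tcp_rot: [[-0.977, -0.215, 0.0], [-0.215, 0.977, 0.0], [-0.0, 0.0, -1.0]]
contact_force: [-0.1, -0.1, 0.4]
grip_width: 0.0629
```

```bash
python3 -c "
from h import *
r=[]
for i in range(4):
    o=observe();r.append([*o['contact_force'],o['ee_pos'][2]]);capture('side')
print(np.mean(r,0))"
```

```text
[-0.80275107 -0.12054343  1.31932757  0.11811846]
```

Tin A is on the floor too: it stopped sinking and is pressing with about 2 N. I'll release it and retreat.

```bash
python3 -m jog '[{"delta_pos":[0,0,0],"rot":[0,0,0],"jaw":0.4},{"delta_pos":[0,0,0],"rot":[0,0,0],"jaw":0},{"delta_pos":[0,0,0],"rot":[0,0,0],"jaw":0},{"delta_pos":[0,0,0],"rot":[0,0,0],"jaw":0},{"delta_pos":[0,0,2],"rot":[0,0,0],"jaw":0},{"delta_pos":[0,0,4],"rot":[0,0,0],"jaw":0},{"delta_pos":[0,0,4],"rot":[0,0,0],"jaw":0},{"delta_pos":[-3,0,3],"rot":[0,0,0],"jaw":0},{"delta_pos":[-4,2,0],"rot":[0,0,0],"jaw":0},{"delta_pos":[-5,2,0],"rot":[0,0,0],"jaw":0},{"delta_pos":[-4,3,0],"rot":[0,0,0],"jaw":0},{"delta_pos":[0,4,0],"rot":[0,0,0],"jaw":0}]'
python3 -c "
from ov import *
cv2.imwrite('pics/full13.png',capture('side'))
cv2.imwrite('pics/top13.png',capture('top'))
ov('pics/full13.png',(200,210),(130,130),4.6,'pics/o13.png',None,0)"
```

```text
t: 34.38
ee_pos: [0.2816, 0.4143, 0.2486]
tcp_rot: [[-0.976, -0.218, 0.0], [-0.218, 0.976, 0.001], [-0.0, 0.001, -1.0]]
contact_force: [1.2, -0.1, 0.7]
grip_width: 0.0854
```

View pics/o13.png

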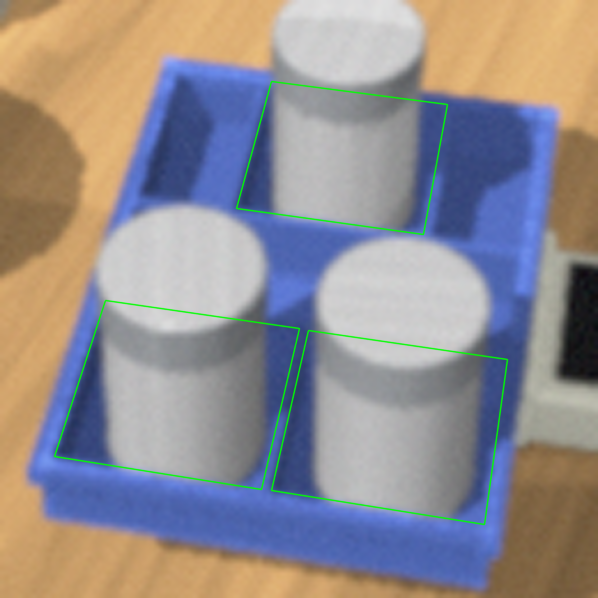

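View pics/top13.png

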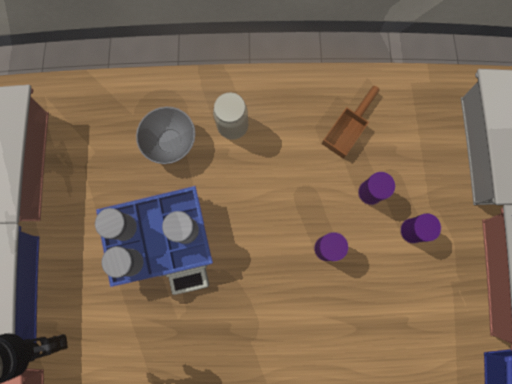

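View pics/full13.png

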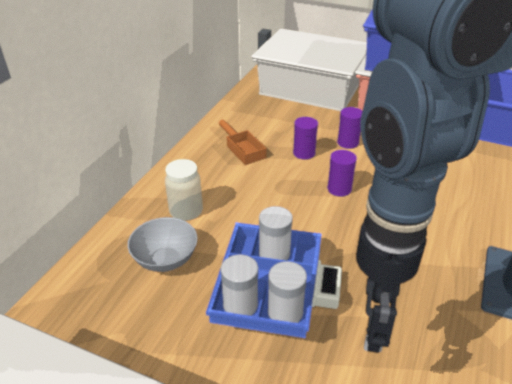

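All three tins stand upright in their bays: the lids are at (112,222), (118,261) and (180,226) in the top picture. The crate corners haven't moved, and the bowl, jar, scoop and purple tins are where they were. The arm is clear, so I'm handing in.

```bash
python3 -m jog '[{"delta_pos":[0,0,0],"rot":[0,0,0],"jaw":0},{"delta_pos":[0,0,0],"rot":[0,0,0],"jaw":0}]'; python3 -c "
from plant import *
print(hand_in())"
```

```text
t: 34.72
ee_pos: [0.2845, 0.4131, 0.248]
tcp_rot: [[-0.977, -0.214, 0.0], [-0.214, 0.977, -0.0], [-0.0, -0.0, -1.0]]
contact_force: [-0.4, 0.1, 0.2]
grip_width: 0.0852
the job is handed in; nothing more can be done
None
```

All three tins are loaded upright in the crate, one per bay, and the job is handed in at about 34.7 s.

- **Weighing:** I lifted each tin to find the full one. Tin C (about 1 N) and tin A (about 1.5 N) were empty and went back down. Tin B (about 5 N) was full.
- **Loading:** Tin B went into the single bay first, then C into the far double bay and A into the near one. Each was lowered in steps of 1 mm or less until it stopped sinking and its weight came off the gripper, and only then released.
- **Last checks:** The final top and side pictures show the crate level and not visibly moved, with the bowl, jar, scoop and purple look-alikes untouched. The arm was well clear.
- **Small disagreements:** The two cameras put the crate 2–3 mm apart. Tins C and A also looked about 3 mm off centre in the gripper, so I shifted them 2 mm before setting them down. Both were within the 9 mm of spare room.

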